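# Draw the shield bolt with the hooked rod

## Task

The sample rack under the clear bench shield is locked by a bolt too deep for your fingers. Take the hooked rod from its cradle, reach in under the shield, hook it behind the bolt's lug and draw the bolt slowly all the way to its stop, easing off as soon as you feel the stop and without straining the bolt or knocking the shield; then lay the rod back in its cradle as it lay. Fingers stay off the bolt, and the glassware and other things on the bench stay where they are.

Things in the scene. Friction and masses are not known exactly. Their poses are not given: they have to be found in the camera images.
- hook: Hooked rod, 0.10-0.20 kg, lying level in its cradle. Origin: on the rod axis at mid-handle, the place to grip. x along the rod to the hook end, y level, z up. Round steel, diameter 10, from x = -115 to +200; black handle block 100 (x) x 16 (y) x 20 (z) centred on the origin. At x = 200 it bends straight down and ends 32 below the axis: the hook.
- hook_tip (a point): Lowest point of the hook: in the rod's frame 200 mm ahead of and 32 mm below its origin.
- cradle_seat (a point): Point of the fixed cradle, 62 mm above the bench, where the rod's origin belongs (starts up to 10 mm off along x); axes as the seated rod's, x to the hook end. Two V-notch posts stand 85 before and behind it (14 thick along x), open upwards, arms 45 apart at their tops, 76 above the bench. Base plate 210 x 80 x 10.
- guard: Fixed shield. Origin on the bench under the lug's place when the bolt is fully shot; z up, x points inward from the open front (roughly away from the robot); the bolt is drawn towards -x. Grey base plate 10 thick, x -150 to 130, y -70 to 70. Clear side walls (inner faces y = -64, 64) from x = -75 to 130.
- roof_front (a point): Middle of the front edge of the shield's clear roof, on its underside, 112 mm above the bench (roof top 117); the roof runs from here 205 mm inward. Below it, 10 mm further in, a strap 27 mm high (above the bench) crosses the bolt.
- keeper (a point): Middle of the near face's top edge of the aluminium keeper bridge behind the lug, 39 mm above the bench, 34 mm inward of the shield's origin. The hook goes down between lug and keeper (30 to 38 mm of gap). The tube rack stands 16 mm further in, its caps reaching 100 mm above the bench.
- bolt: Flat steel bolt with an upright lug: 8 thick (x), 30 wide (y), 18 high; origin mid-foot of the lug on the bolt's top face, 21 above the bench; axes as the shield's. That face, 34 wide, runs on level behind it. Starts 0-8 mm drawn. Drags with about 6 N plus 60 N per m/s, stays where left. Hard stop 30-65 mm from fully shot, found only by feel. Over 20 N strains bolt or shield.
- beaker: Empty glass beaker, 60 diameter, 75 high, bystander between the cradle and the shield. Origin: middle of its underside.
- jar: Small closed glass jar, 44 diameter, 55 high, bystander between the cradle and the shield. Origin: middle of its underside.
- dish: Glass dish, 90 diameter, 16 high, bystander. Origin: middle of its underside.
- wash: White bottle, 66 diameter, 150 high, bystander. Origin: middle of its underside.
- tubes: White rack with four capped tubes, 60 x 160 mm, 106 high, bystander. Origin: middle of its underside.
- tweezers: Steel tweezers 126 long, lying, bystander. Origin: under their middle.

How it is judged:
By the outcome, as a careful person would: the job done as asked, in the order asked, and still so for the second after the job is handed in, with the robot touching nothing.
It also fails if it takes over 67 s, if anything falls off the work surface, if the arm or the gripper's body presses on something with over 40 N, if the wrist force passes 120 N, or if a joint passes its speed limit or range.

## Robot

A 6-joint arm with a two-finger parallel gripper is mounted at the origin on the work surface. World frame = base frame: x ahead of the robot, y to its left, z up, the work surface at z = 0. Lengths are in mm, angles in rad, forces in N, time in s.
With the tool pointing down it reaches from about 350 to 875 mm from the base axis. Payload 15.5 kg.
Tool frame: the origin (TCP) lies at the centre of the arm's flange, where the gripper is bolted on; the fingertips stand 173 mm ahead of it and the grasp point (between the pads) lies 155 mm ahead of it; z points along the fingers, y is the line along which they close (so a half turn about z gives the same grasp; the last joint's range is limited). The gripper opens to 85 mm and grips with 20 to 120 N. Pads are 22 mm wide; open, the fingers measure 114 mm over their backs; the gripper's body (76 mm by 85 mm) begins 54 mm behind the grasp point. The pads swing forward as they close: fully open they stand 13 mm farther back than shut.
Start: joints at [1.04, 0.494, 1.345, -0, 1.302, -0.096], TCP at [263.264, 566.851, 404.677] pointing down, gripper open.
Joint ranges: [-2.91, 2.91], [-0.82, 2.16], [0.22, 2.67], [-1.22, 4.37], [0.12, 2.79], [-3.08, 3.08]. Speed limits (rad/s): [1.89, 1.89, 2.57, 3.01, 3.01, 3.01].

## Interface

Orientations are given as a unit quaternion [w, x, y, z].
In Python, from station import observe, camera, camera_params, job_done, boxes_of, outline_of, landmark_of gives the robot as it stands. The module is installed in compiled form; this text tells all that it offers.
- The arm moves only by the tool send_rows, never from a script. Its argument "steps" is a list of rows, each a list of 7 numbers: the shift along the tool's x, y, z normalised to -1 to 1, where 1 is 50 mm, then the turn, a rotation vector about the tool's x, y, z normalised to -1 to 1, where 1 is 90 degrees, then the closure, from -1 (fully open) to 1 (shut). A call has 1 to 20 rows; each row shifts and turns the commanded pose from where the row before left it, along the tool's axes as they then stand; what a row does not reach is not made up. A row lasts 1/10 s, in which the tool goes at most 50 mm and 8.59 degrees, less where a joint would pass 70% of its speed; a pose out of reach is approached as far as the arm can. A call with a number of a shift or a turn outside -1 to 1 is refused whole. A call with a gripper value outside its range is refused whole. The fingers move at their own pace and stop on an object; "grip_force" is the grip in N (left out, the last holds). Time passes only in rows, so rows that do not move let the fingers close. It gives the time, the measured TCP pose, the force and the opening at its end, in the units of the state.
- observe(): the state, without advancing time (a new reading comes with each control period).
- camera(name): name is "scene" or "top" or "wrist"; returns the picture (420x560x3 uint8, red, green, blue); there is no depth.
- camera_params(name): a dict with "K" (3x3 intrinsics, pixels), "R" (3x3) and "t" (3): a world point X has camera coordinates R X + t. Camera axes: x right, y down, z forward; pixel columns grow to the right and rows downward; lengths in mm; the calibration is good to about 2 mm. The wrist camera is an equidistant fisheye: a pixel r from the principal point sees the ray r / f radians off the axis. A picture is of the moment at which its call begins: read the wrist's pose just before it. camera_params takes no time and is no camera call; for the wrist camera it gives the pose at the moment of the call.
- job_done(): hands the job in, once; it reports no verdict.
Trained networks look in the newest picture that a camera, given by its name, has taken for a name from the list of things; names that differ only in an ending like _2 or _b are one class to them, and where a whole thing is asked for, a point or a joint stands for the part that bears it (a point fixed in the world has none). Each returns a list of dicts, best first, with "score" (0 to 1); they miss things now and then, are a little off and sometimes report something else, mostly with a low value. They report only what shows in the picture. A call takes as long as a camera call.
- boxes_of(camera, target): "position" ([x, y, z] in mm, in world coordinates, good to about 4 mm: the middle of the surface that is visible of it).
- outline_of(camera, target): "region" (420x560 bool, what is visible of it).
- landmark_of(camera, target): "position" ([x, y, z] in mm, in world coordinates, good to about 4 mm: a listed point, or the origin of a listed thing).
The state is a dict: "time_s": time; "q": joint angles; "qd": joint speeds; "tau": joint torques, N m; "eef_pos": TCP position; "orientation": TCP orientation; "wrist_force": force on the tool from outside, world axes, zero at the start; "torque": the same for the moment, N m; "opening": opening from 0.0 (shut) to 1.0 (fully open).
Only numpy, scipy, OpenCV 4.12 (cv2) and the standard library are available. Lean on these libraries where they do the work, as an engineer would, in place of code of your own. Each camera call takes 0.05 s, during which the arm holds its last target. There are 200 camera calls.

## Working session

There is one attempt and no reset: what is moved stays moved. The work goes in short steps, Python scripts to look and compute and a tool call to move; the robot and the scene stay as the last step left them, time stands still between calls to the robot, and variables do not carry over. Pictures are saved under pics/ and viewed, on a budget of 10 in all, crops included, one or two more only if the job needs it, and the job is handed in when it is done.

Besides the shell and the picture viewer there is one more tool, called after ">>>" as name(argument=value, ...), one argument or row to a line, values as JSON. send_rows: Moves the arm, as the interface text tells. Scaled input: -1 to 1 covers 50 mm each way for a shift and 90 degrees each way for a turn. Its arguments: {"type":"object","properties":{"steps":{"type":"array","items":{"type":"array","items":{"type":"number","minimum":-1,"maximum":1}}},"grip_force":{"type":"number"}},"required":["steps"]}

```bash
mkdir -p pics; cat > h.py <<'E'
import numpy as np, cv2
from station import *
from scipy.spatial.transform import Rotation as Rot
def snap(c,n=None):
    im=camera(c)
    if n: cv2.imwrite('pics/'+n+'.png',im[:,:,::-1])
    return im
def lm(c,ts):
    for t in ts:
        r=landmark_of(c,t)
        print(c,t,[(np.round(d['position'],1).tolist(),round(d['score'],2)) for d in r[:2]])
def pix(c,X):
    p=camera_params(c);K,R,t=[np.array(p[k]) for k in('K','R','t')]
    v=R@np.array(X)+t
    return (K@(v/v[2]))[:2]
E
python3 - <<'E'
from h import *
o=observe();print(o)
for c in('scene','top'):
    snap(c,c+'1')
    lm(c,['hook','hook_tip','cradle_seat','guard','roof_front','keeper','bolt','beaker','jar'])
    p=camera_params(c);R=np.array(p['R']);print(-R.T@np.array(p['t']),R[2],p['K'][0])
E
```

```text
{'time_s': 0.0, 'q': array([ 1.04047184e+00,  4.94181674e-01,  1.34613503e+00,  1.91999244e-05,
        1.30251366e+00, -9.55208811e-02]), 'qd': array([-3.42191981e-04, -3.29566423e-04, -1.29293619e-03,  8.23890290e-05,
        8.90542100e-05, -2.31538054e-03]), 'tau': array([-5.53953563e-03, -8.82180762e+01, -3.83873641e+01, -2.74855811e-04,
        1.01325125e-02,  1.44452797e-04]), 'eef_pos': array([263.19883982, 566.71036033, 404.09974679]), 'orientation': array([-1.99313706e-04,  2.15695766e-01,  9.76460421e-01, -5.85951255e-04]), 'wrist_force': array([-0.61994022,  1.17370379,  0.12610215]), 'torque': array([0.03525218, 0.00515735, 0.06817064]), 'opening': 0.9998635600301409}
scene hook [([519.3, 160.7, 65.7], 0.79), ([537.0, -10.5, -0.2], 0.2)]
scene hook_tip [([718.3, 180.9, 30.8], 0.81)]
scene cradle_seat [([511.5, 159.5, 64.9], 0.93)]
scene guard [([702.4, -183.6, -1.9], 0.81)]
scene roof_front [([620.8, -172.5, 113.7], 0.86)]
scene keeper []
scene bolt []
scene beaker [([659.3, -6.7, 2.6], 0.75)]
scene jar [([537.2, -13.7, -0.4], 0.77)]
[1144.37639734 -463.28795698  790.2905611 ] [-0.561312    0.45302618 -0.69260098] [395.79625147   0.         278.22356715]
top hook [([520.6, 160.8, 65.2], 0.74), ([596.6, -374.9, -1.8], 0.65)]
top hook_tip [([715.1, 178.0, 29.1], 0.57)]
top cradle_seat [([514.8, 155.8, 62.0], 0.83), ([598.5, -372.6, -1.3], 0.71)]
top guard [([694.8, -184.6, 0.7], 0.72), ([541.0, -11.0, -2.0], 0.49)]
top roof_front [([626.6, -180.5, 118.0], 0.86)]
top keeper [([537.1, -10.6, -4.9], 0.31)]
top bolt []
top beaker [([659.4, -2.9, 1.6], 0.88)]
top jar [([537.0, -13.1, -4.5], 0.77)]
[ 364.34664825   -7.85703081 1166.49732578] [ 0.19852049  0.00983843 -0.98004736] [471.3239199    0.         293.55043285]
```

View pics/scene1.png

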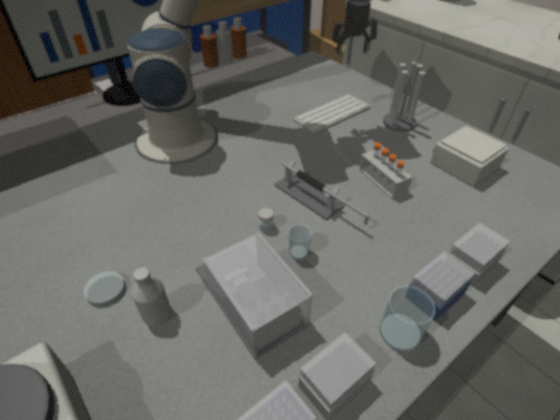

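View pics/top1.png

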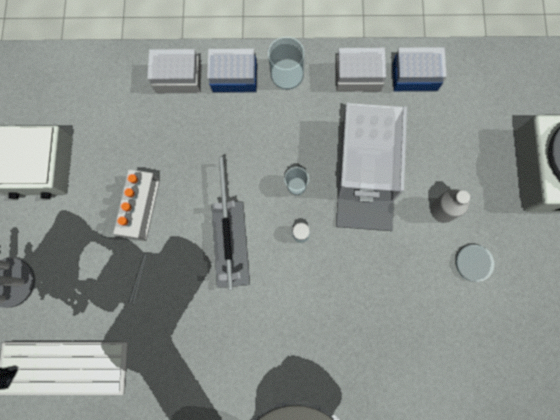

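Scene: the cradle with rod is around (310,190) in the scene picture and (228,225) in the top one. The shield is at (257,290) and (372,165), with its dark front plate at top (365,212). The beaker and jar stand between them. Next I zoom in for exact corners.

```bash
cat >> h.py <<'E'
def unpix(c,u,v,z):
    p=camera_params(c);K,R,t=[np.array(p[k]) for k in('K','R','t')]
    C=-R.T@t; d=R.T@np.linalg.solve(K,[u,v,1.]); return C+d*(z-C[2])/d[2]
E
python3 - <<'E'
from h import *
im=cv2.imread('pics/top1.png')
a=cv2.resize(im[95:240,330:415],None,fx=4,fy=4,interpolation=cv2.INTER_CUBIC)
b=cv2.resize(im[150:295,195:265],None,fx=4,fy=4,interpolation=cv2.INTER_CUBIC)
cv2.imwrite('pics/z1.png',np.hstack([b,a]))
E
```

```text
(no output)
```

View pics/z1.png

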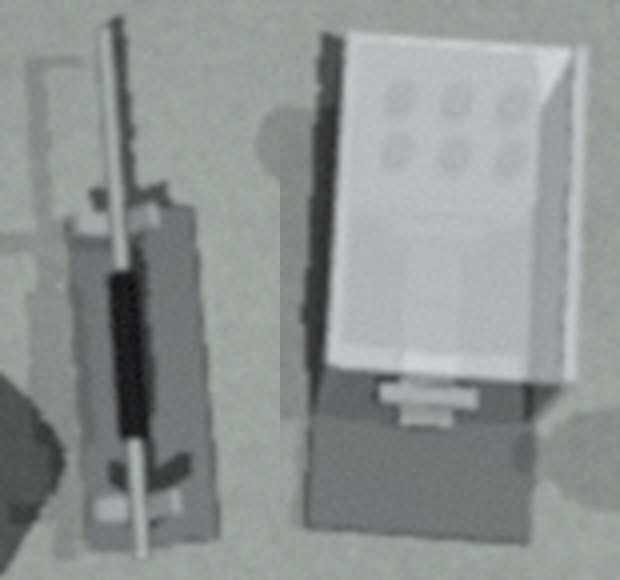

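The zoom shows the front plate corners at (305,527) and (528,543), the roof front at (328,366) to (577,382), and the rod from (102,28) to (142,558).

```bash
python3 - <<'E'
from h import *
L=lambda x,y,z:unpix('top',195+x/4,150+y/4,z)
G=lambda x,y,z:unpix('top',330+(x-280)/4,95+y/4,z)
yaw=lambda a,b:np.degrees(np.arctan2(b[1]-a[1],b[0]-a[0]))
a,b=G(305,527,10),G(528,543,10);print('base',a,b,yaw(b,a)-90,np.linalg.norm(a-b))
y=np.radians(yaw(b,a)-90);ex=np.array([np.cos(y),np.sin(y),0]);print('origin from base',(a+b)/2+150*ex)
c,d=G(328,366,117),G(577,382,117);print('roof',c,d,yaw(d,c)-90,np.linalg.norm(c-d),'origin',(c+d)/2+75*ex)
e,f=G(348,33,117),G(580,46,117);print('roofback',e,f,yaw(c,e))
r,h=L(142,558,62),L(102,28,62);print('rod',r,h,yaw(r,h),np.linalg.norm(r-h),'O',r+(h-r)*115/315)
hf,hb=L(125,272,72),L(132,438,72);print('handle',hf,hb,(hf+hb)/2,yaw(hb,hf))
p=[L(68,215,10),L(192,205,10),L(88,550,10),L(218,540,10)];print('cr',p,yaw(p[2],p[0]),yaw(p[3],p[1]),sum(p)/4)
o=observe();print(Rot.from_quat(np.roll(o['orientation'],-1)).as_matrix())
E
```

```text
base [ 557.00788154 -102.23781558   10.        ] [ 546.47041326 -239.98530904   10.        ] -4.3745177470991194 138.14995545541774
origin from base [ 701.30216355 -182.55289963   10.        ]
roof [ 632.65020367 -108.53647146  117.        ] [ 622.57634492 -250.47811734  117.        ] -4.059579579270888 142.2986769680841 origin [ 702.39478237 -185.22796306  117.        ]
roofback [ 836.73816108 -124.96516897  117.        ] [ 827.58830434 -262.17712464  117.        ] -4.602278986040252
rod [402.00496507 149.60172985  62.        ] [722.61684621 182.06993116  62.        ] 5.78260023794053 322.25170662861655 O [519.05374708 161.45520017  62.        ]
handle [568.59248617 162.36630548  72.        ] [470.4799241  155.69383024  72.        ] [519.53620514 159.03006786  72.        ] 3.8906016542308723
cr [array([616.76145611, 208.87847181,  10.        ]), array([622.87532286, 130.92676759,  10.        ]), array([408.64280687, 189.95203899,  10.        ]), array([414.45838236, 111.07665552,  10.        ])] 5.19621889112576 5.440571679911715 [515.68449205 160.20848348  10.        ]
[[-9.06961871e-01  4.21212728e-01 -5.09937915e-05]
 [ 4.21212730e-01  9.06961871e-01 -3.19189432e-05]
 [ 3.28047594e-05 -5.04284986e-05 -9.99999998e-01]]
```

>>> send_rows(
  steps=[
    [0,0,0,0,0,-0.0844,-1],
    [0,0,0,0,0,-0.0844,-1],
    [0,0,0,0,0,-0.0844,-1],
    [0,0,0,0,0,-0.0844,-1],
    [-0.271,-0.536,0.109,0,0,0,-1],
    [-0.271,-0.536,0.109,0,0,0,-1],
    [-0.271,-0.536,0.109,0,0,0,-1],
    [-0.271,-0.536,0.109,0,0,0,-1],
    [-0.271,-0.536,0.109,0,0,0,-1],
    [-0.271,-0.536,0.109,0,0,0,-1],
    [-0.271,-0.536,0.109,0,0,0,-1],
    [-0.271,-0.536,0.109,0,0,0,-1],
    [-0.271,-0.536,0.109,0,0,0,-1],
    [-0.271,-0.536,0.109,0,0,0,-1],
    [-0.271,-0.536,0.109,0,0,0,-1],
    [-0.271,-0.536,0.109,0,0,0,-1],
    [-0.271,-0.536,0.109,0,0,0,-1],
    [-0.271,-0.536,0.109,0,0,0,-1],
    [-0.271,-0.536,0.109,0,0,0,-1],
    [-0.271,-0.536,0.109,0,0,0,-1],
  ],
)

```text
time_s: 3.0
eef_pos: [520.6, 159.5, 317.4]
orientation: [0.0, -0.048, 0.999, 0.0]
wrist_force: [0.9, 1.2, 0.5]
opening: 1.0
```

```bash
cat >> h.py <<'E'
def st():
    o=observe();R=Rot.from_quat(np.roll(o['orientation'],-1)).as_matrix()
    print('t',round(o['time_s'],2),'pos',o['eef_pos'].round(1),'yawx',np.degrees(np.arctan2(R[1,0],R[0,0])).round(2)%360,'tilt',R[2].round(3),'F',o['wrist_force'].round(1),'op',round(o['opening'],3))
    return o,R
def to(x,y,z):
    o,R=st();print('tool delta/50:',(R.T@(np.array([x,y,z])-o['eef_pos'])/50).round(3))
E
python3 - <<'E'
from h import *
snap('wrist','w1')
lm('wrist',['hook','cradle_seat','hook_tip','roof_front','guard','bolt','keeper'])
to(519.3,160.3,217);print(observe()['q'])
E
```

```text
wrist hook [([516.2, 164.0, 64.4], 0.58), ([429.8, 387.2, 4.3], 0.58)]
wrist cradle_seat [([510.5, 159.3, 61.4], 0.94)]
wrist hook_tip []
wrist roof_front []
wrist guard [([535.6, -16.9, 0.5], 0.46)]
wrist bolt [([694.3, -182.7, 17.8], 0.95)]
wrist keeper []
t 3.4 pos [519.6 161.4 317.7] yawx 185.53 tilt [-0.  0. -1.] F [-0.   1.  -0.4] op 0.998
tool delta/50: [ 0.007 -0.022  2.014]
[ 1.91443849e-01  4.85592922e-01  1.64800039e+00  1.17791288e-04
  1.00785214e+00 -1.47595606e+00]
```

View pics/w1.png

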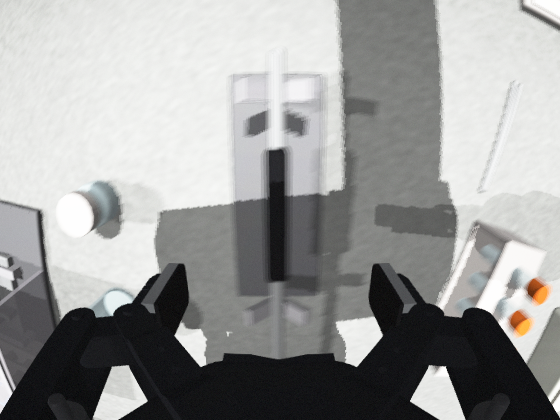

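The wrist view shows the rod centred between the fingers (column 277) and parallel to the tool. I descend and grip.

>>> send_rows(
  steps=[
    [0,-0.02,0.3,0,0,0,-1],
    [0,0,0.3,0,0,0,-1],
    [0,0,0.3,0,0,0,-1],
    [0,0,0.3,0,0,0,-1],
    [0,0,0.3,0,0,0,-1],
    [0,0,0.2,0,0,0,-1],
    [0,0,0.2,0,0,0,-1],
    [0,0,0.1,0,0,0,-1],
    [0,0,0,0,0,0,-1],
    [0,0,0,0,0,0,0.3],
    [0,0,0,0,0,0,0.5],
    [0,0,0,0,0,0,0.7],
    [0,0,0,0,0,0,1],
    [0,0,0,0,0,0,1],
    [0,0,0,0,0,0,1],
    [0,0,0,0,0,0,1],
    [0,0,0,0,0,0,1],
  ],
  grip_force=90,
)

```text
time_s: 5.1
eef_pos: [520.0, 160.7, 218.0]
orientation: [0.0, -0.048, 0.999, 0.001]
wrist_force: [-3.0, 14.3, 9.1]
opening: 0.168
```

```bash
python3 - <<'E'
from h import *
st();snap('top');snap('scene')
lm('scene',['hook','hook_tip']);lm('top',['hook','hook_tip'])
E
```

```text
t 5.1 pos [520.  160.7 218. ] yawx 185.46 tilt [-0.001  0.002 -1.   ] F [-3.  14.3  9.1] op 0.168
scene hook []
scene hook_tip [([718.3, 177.5, 28.6], 0.59)]
top hook []
top hook_tip [([715.4, 181.9, 31.2], 0.39)]
```

>>> send_rows(
  steps=[
    [0,0,-0.05,0,0,0,1],
    [0,0,-0.1,0,0,0,1],
    [0,0,-0.2,0,0,0,1],
    [0,0,-0.3,0,0,0,1],
    [0,0,-0.35,0,0,0,1],
    [0,0,-0.35,0,0,0,1],
    [0,0,-0.3,0,0,0,1],
    [0,0,-0.25,0,0,0,1],
    [0,0,-0.1,0,0,0,1],
    [0,0,0,0,0,0,1],
  ],
)

```text
time_s: 6.4
eef_pos: [520.1, 159.6, 318.1]
orientation: [0.001, -0.048, 0.999, 0.0]
wrist_force: [-0.4, 0.1, -2.6]
opening: 0.167
```

>>> send_rows(
  steps=[
    [0.12,-0.22,0,0,0,0,1],
    [0.238,-0.436,0,0,0,0,1],
    [0.238,-0.436,0,0,0,0,1],
    [0.238,-0.436,0,0,0,0,1],
    [0.238,-0.436,0,0,0,0,1],
    [0.238,-0.436,0,0,0,0,1],
    [0.238,-0.436,0,0,0,0,1],
    [0.238,-0.436,0,0,0,0,1],
    [0.238,-0.436,0,0,0,0,1],
    [0.238,-0.436,0,0,0,0,1],
    [0.238,-0.436,0,0,0,0,1],
    [0.238,-0.436,0,0,0,0,1],
    [0.238,-0.436,0,0,0,0,1],
    [0.238,-0.436,0,0,0,0,1],
    [0.12,-0.22,0,0,0,0,1],
    [0,0,0,0,0,0.055,1],
    [0,0,0,0,0,0.055,1],
    [0,0,0,0,0,0,1],
    [0,0,0,0,0,0,1],
  ],
)

```text
time_s: 8.3
eef_pos: [382.8, -160.3, 317.1]
orientation: [-0.0, 0.037, 0.999, 0.0]
wrist_force: [-0.4, -0.2, -1.5]
opening: 0.169
```

```bash
python3 - <<'E'
from h import *
o,R=st();snap('top','top2');snap('scene','scene2');snap('wrist','w2')
for c in('scene','top','wrist'): lm(c,['hook','hook_tip','roof_front','guard','bolt','keeper'])
print('expected tip',o['eef_pos']-200*R[:,0]+np.array([0,0,-187]))
a=cv2.imread('pics/top2.png')[95:320,300:440];b=cv2.imread('pics/scene2.png')[170:370,170:350]
cv2.imwrite('pics/z2.png',np.hstack([cv2.resize(a,(373,600)),cv2.resize(b,(427,600))]))
E
```

```text
t 8.3 pos [ 382.8 -160.3  317.1] yawx 175.71 tilt [ 0.001  0.    -1.   ] F [-0.4 -0.2 -1.5] op 0.169
scene hook [([381.1, -160.5, 166.7], 0.69)]
scene hook_tip [([660.9, -4.6, 4.0], 0.19)]
scene roof_front [([620.8, -176.6, 116.3], 0.98)]
scene guard [([699.1, -182.1, -0.5], 0.67)]
scene bolt [([659.4, -4.1, 0.3], 0.66)]
scene keeper []
top hook []
top hook_tip [([582.5, -176.2, 132.1], 0.91)]
top roof_front [([626.4, -177.2, 115.9], 0.85)]
top guard [([699.2, -184.5, 3.0], 0.64)]
top bolt []
top keeper []
wrist hook [([381.1, -157.6, 164.5], 0.69)]
wrist hook_tip []
wrist roof_front []
wrist guard [([533.5, -18.0, -2.3], 0.43)]
wrist bolt []
wrist keeper []
expected tip [ 582.22434056 -175.21885556  129.96169741]
```

View pics/z2.png

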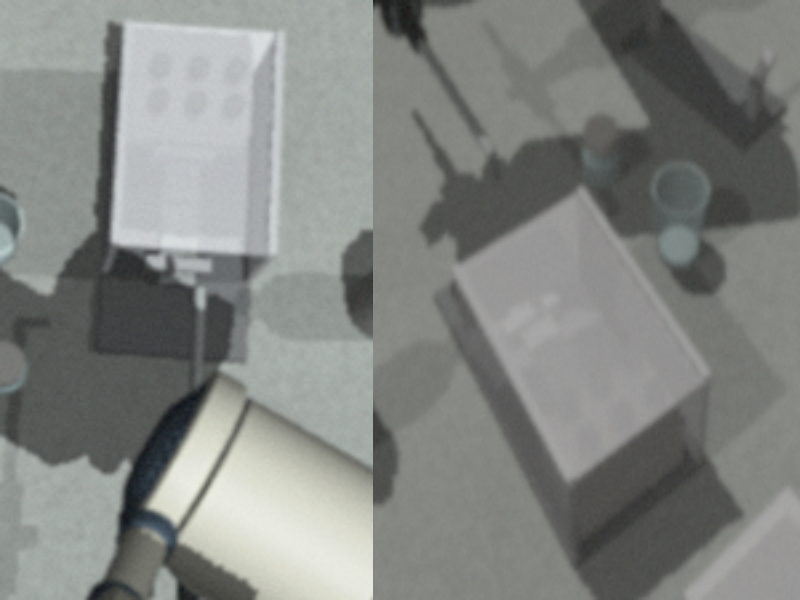

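View pics/w2.png

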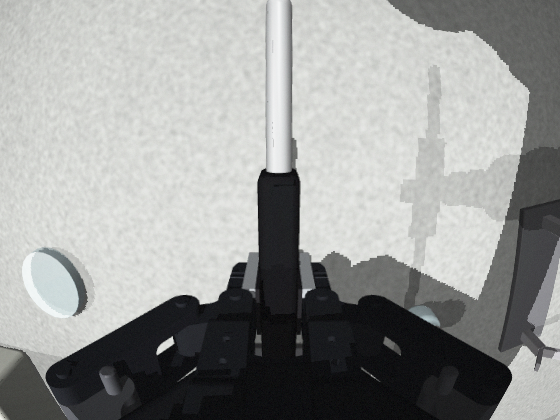

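The rod is held straight, and the seen hook tip agrees with the kinematics within 2 mm. I lower to entry height and go straight in along the shield axis.

>>> send_rows(
  steps=[
    [0,0,0.1,0,0,0,1],
    [0,0,0.2,0,0,0,1],
    [0,0,0.25,0,0,0,1],
    [0,0,0.25,0,0,0,1],
    [0,0,0.25,0,0,0,1],
    [0,0,0.25,0,0,0,1],
    [0,0,0.15,0,0,0,1],
    [0,0,0.05,0,0,0,1],
    [0,0,0,0,0,0,1],
  ],
)

```text
time_s: 10.25
eef_pos: [383.2, -160.2, 242.3]
orientation: [-0.0, 0.039, 0.999, 0.0]
wrist_force: [0.1, 0.0, -1.6]
opening: 0.171
```

>>> send_rows(
  steps=[
    [-0.1,0,0,0,0,0,1],
    [-0.15,0,0,0,0,0,1],
    [-0.2,0,0,0,0,0,1],
    [-0.2,0,0,0,0,0,1],
    [-0.2,0,0,0,0,0,1],
    [-0.2,0,0,0,0,0,1],
    [-0.2,0,0,0,0,0,1],
    [-0.2,0,0,0,0,0,1],
    [-0.2,0,0,0,0,0,1],
    [-0.2,0,0,0,0,0,1],
    [-0.2,0,0,0,0,0,1],
    [-0.2,0,0,0,0,0,1],
    [-0.2,0,0,0,0,0,1],
    [-0.15,0,0,0,0,0,1],
    [-0.1,0,0,0,0,0,1],
    [0,0,0,0,0,0,1],
  ],
)

```text
time_s: 11.85
eef_pos: [518.4, -170.7, 242.5]
orientation: [0.0, 0.039, 0.999, -0.0]
wrist_force: [0.7, -0.5, -1.9]
opening: 0.169
```

```bash
python3 - <<'E'
from h import *
o,R=st();snap('top','top3');snap('scene','scene3');snap('wrist','w3')
for c in('scene','top','wrist'): lm(c,['hook_tip','roof_front','bolt','keeper','guard'])
T=o['eef_pos']-200*R[:,0]+np.array([0,0,-187])
y=np.radians(-4.4);ex=np.array([np.cos(y),np.sin(y)]);ey=np.array([-ex[1],ex[0]])
d=T[:2]-[701,-184];print('tip',T,'guardxy',d@ex,d@ey)
a=cv2.imread('pics/top3.png')[95:235,330:420];b=cv2.imread('pics/scene3.png')[230:360,190:320]
cv2.imwrite('pics/z3.png',np.hstack([cv2.resize(a,(360,560),interpolation=cv2.INTER_CUBIC),cv2.resize(b,(440,560),interpolation=cv2.INTER_CUBIC)]))
E
```

```text
t 11.85 pos [ 518.4 -170.7  242.5] yawx 175.59 tilt [-0. -0. -1.] F [ 0.7 -0.5 -1.9] op 0.169
scene hook_tip []
scene roof_front [([623.6, -172.4, 112.7], 0.9)]
scene bolt []
scene keeper [([620.1, -172.8, 113.8], 0.3)]
scene guard [([701.8, -183.5, 0.9], 0.86), ([596.2, -369.3, 2.5], 0.16)]
top hook_tip []
top roof_front []
top bolt []
top keeper []
top guard [([697.8, -181.2, 2.1], 0.86)]
wrist hook_tip []
wrist roof_front []
wrist bolt []
wrist keeper []
wrist guard []
tip [ 717.78751343 -186.07824034   55.55137245] guardxy 16.897477047319093 -0.7841935366001682
```

View pics/z3.png

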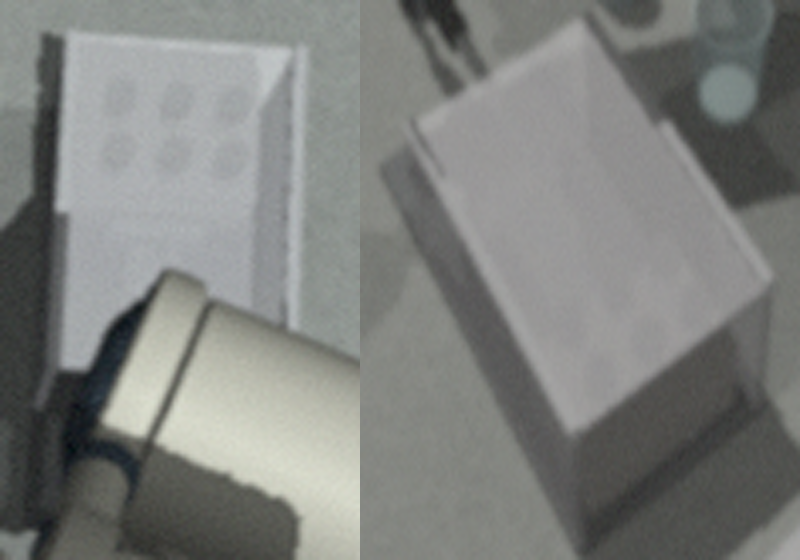

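The roof blurs what is below it (top crop, keeper band near (170,235)), so I go by calibration: tip at guard x=+17, y=-1. I lower gently and watch the vertical force.

>>> send_rows(
  steps=[
    [0,0,0.06,0,0,0,1],
    [0,0,0.06,0,0,0,1],
    [0,0,0.06,0,0,0,1],
    [0,0,0.06,0,0,0,1],
    [0,0,0.04,0,0,0,1],
    [0,0,0.04,0,0,0,1],
    [0,0,0.02,0,0,0,1],
    [0,0,0.02,0,0,0,1],
    [0,0,0,0,0,0,1],
  ],
)

```text
time_s: 13.65
eef_pos: [517.8, -170.6, 224.4]
orientation: [-0.0, 0.039, 0.999, 0.0]
wrist_force: [0.1, 0.5, -1.3]
opening: 0.17
```

```bash
python3 - <<'E'
from h import *
st()
for v in (205,215,225,235):print(v,unpix('top',330+150/4,95+v/4,39).round(1))
E
```

```text
t 13.65 pos [ 517.8 -170.6  224.4] yawx 175.57 tilt [ 0. -0. -1.] F [ 0.1  0.5 -1.3] op 0.17
205 [ 756.3 -182.2   39. ]
215 [ 749.7 -182.    39. ]
225 [ 743.2 -181.7   39. ]
235 [ 736.6 -181.5   39. ]
```

>>> send_rows(
  steps=[
    [0,0,0.04,0,0,0,1],
    [0,0,0.04,0,0,0,1],
    [0,0,0.04,0,0,0,1],
    [0,0,0.04,0,0,0,1],
    [0,0,0.04,0,0,0,1],
    [0,0,0.02,0,0,0,1],
    [0,0,0,0,0,0,1],
  ],
)

```text
time_s: 14.35
eef_pos: [517.8, -170.6, 213.3]
orientation: [-0.0, 0.039, 0.999, 0.0]
wrist_force: [-0.3, 1.0, -2.1]
opening: 0.169
```

>>> send_rows(
  steps=[
    [0.02,0,0,0,0,0,1],
    [0.02,0,0,0,0,0,1],
    [0.02,0,0,0,0,0,1],
    [0.02,0,0,0,0,0,1],
    [0.02,0,0,0,0,0,1],
  ],
)

```text
time_s: 14.85
eef_pos: [512.8, -170.3, 213.5]
orientation: [0.0, 0.039, 0.999, -0.0]
wrist_force: [0.4, -0.3, -1.1]
opening: 0.174
```

>>> send_rows(
  steps=[
    [0.02,0,0,0,0,0,1],
    [0.02,0,0,0,0,0,1],
    [0.02,0,0,0,0,0,1],
    [0.02,0,0,0,0,0,1],
    [0.02,0,0,0,0,0,1],
  ],
)

```text
time_s: 15.35
eef_pos: [508.0, -169.9, 213.5]
orientation: [0.0, 0.039, 0.999, -0.0]
wrist_force: [6.2, 0.3, -3.2]
opening: 0.169
```

>>> send_rows(
  steps=[
    [0.02,0,0,0,0,0,1],
    [0.02,0,0,0,0,0,1],
    [0.02,0,0,0,0,0,1],
    [0.02,0,0,0,0,0,1],
    [0.02,0,0,0,0,0,1],
    [0.02,0,0,0,0,0,1],
  ],
)

```text
time_s: 15.95
eef_pos: [502.7, -169.7, 213.7]
orientation: [0.001, 0.039, 0.999, -0.0]
wrist_force: [6.1, -0.4, -3.8]
opening: 0.169
```

>>> send_rows(
  steps=[
    [0.02,0,0,0,0,0,1],
    [0.02,0,0,0,0,0,1],
    [0.02,0,0,0,0,0,1],
    [0.02,0,0,0,0,0,1],
    [0.02,0,0,0,0,0,1],
    [0.02,0,0,0,0,0,1],
    [0.02,0,0,0,0,0,1],
    [0.02,0,0,0,0,0,1],
    [0.02,0,0,0,0,0,1],
  ],
)

```text
time_s: 16.85
eef_pos: [493.7, -169.0, 213.7]
orientation: [0.001, 0.039, 0.999, -0.0]
wrist_force: [5.9, 0.0, -3.9]
opening: 0.167
```

>>> send_rows(
  steps=[
    [0.02,0,0,0,0,0,1],
    [0.02,0,0,0,0,0,1],
    [0.02,0,0,0,0,0,1],
    [0.02,0,0,0,0,0,1],
    [0.02,0,0,0,0,0,1],
    [0.02,0,0,0,0,0,1],
  ],
)

```text
time_s: 17.45
eef_pos: [487.7, -168.5, 213.7]
orientation: [0.001, 0.039, 0.999, -0.0]
wrist_force: [6.3, 0.8, -4.2]
opening: 0.17
```

>>> send_rows(
  steps=[
    [0.012,0,0,0,0,0,1],
    [0.012,0,0,0,0,0,1],
    [0.012,0,0,0,0,0,1],
  ],
)

```text
time_s: 17.75
eef_pos: [485.9, -168.4, 213.7]
orientation: [0.001, 0.039, 0.999, -0.0]
wrist_force: [6.7, -0.0, -4.4]
opening: 0.167
```

>>> send_rows(
  steps=[
    [0.012,0,0,0,0,0,1],
    [0.012,0,0,0,0,0,1],
    [0.01,0,0,0,0,0,1],
  ],
)

```text
time_s: 18.05
eef_pos: [484.2, -168.2, 213.7]
orientation: [0.001, 0.039, 0.999, -0.0]
wrist_force: [6.0, 0.7, -3.6]
opening: 0.169
```

>>> send_rows(
  steps=[
    [0.012,0,0,0,0,0,1],
    [0.012,0,0,0,0,0,1],
    [0.01,0,0,0,0,0,1],
  ],
)

```text
time_s: 18.35
eef_pos: [482.5, -168.1, 213.7]
orientation: [0.001, 0.039, 0.999, -0.0]
wrist_force: [6.7, 0.5, -2.9]
opening: 0.167
```

>>> send_rows(
  steps=[
    [0.012,0,0,0,0,0,1],
    [0.012,0,0,0,0,0,1],
    [0.01,0,0,0,0,0,1],
  ],
)

```text
time_s: 18.65
eef_pos: [480.8, -168.0, 213.7]
orientation: [0.001, 0.039, 0.999, -0.0]
wrist_force: [6.6, 0.0, -3.9]
opening: 0.17
```

>>> send_rows(
  steps=[
    [0.012,0,0,0,0,0,1],
    [0.012,0,0,0,0,0,1],
    [0.01,0,0,0,0,0,1],
  ],
)

```text
time_s: 18.95
eef_pos: [479.1, -167.8, 213.7]
orientation: [0.001, 0.039, 0.999, -0.0]
wrist_force: [6.8, 0.1, -3.6]
opening: 0.172
```

>>> send_rows(
  steps=[
    [0.012,0,0,0,0,0,1],
    [0.012,0,0,0,0,0,1],
    [0.01,0,0,0,0,0,1],
  ],
)

```text
time_s: 19.25
eef_pos: [477.4, -167.7, 213.7]
orientation: [0.001, 0.039, 0.999, -0.0]
wrist_force: [6.1, -0.0, -2.8]
opening: 0.173
```

>>> send_rows(
  steps=[
    [0.012,0,0,0,0,0,1],
    [0.012,0,0,0,0,0,1],
    [0.012,0,0,0,0,0,1],
  ],
)

```text
time_s: 19.55
eef_pos: [475.6, -167.6, 213.7]
orientation: [0.001, 0.039, 0.999, -0.0]
wrist_force: [6.8, -0.3, -3.4]
opening: 0.169
```

>>> send_rows(
  steps=[
    [0.012,0,0,0,0,0,1],
    [0.012,0,0,0,0,0,1],
    [0.012,0,0,0,0,0,1],
  ],
)

```text
time_s: 19.85
eef_pos: [473.9, -167.4, 213.7]
orientation: [0.001, 0.039, 0.999, -0.0]
wrist_force: [6.3, -0.2, -3.1]
opening: 0.17
```

>>> send_rows(
  steps=[
    [0.012,0,0,0,0,0,1],
    [0.012,0,0,0,0,0,1],
    [0.012,0,0,0,0,0,1],
  ],
)

```text
time_s: 20.15
eef_pos: [472.0, -167.3, 213.7]
orientation: [0.001, 0.039, 0.999, -0.0]
wrist_force: [7.2, 0.1, -2.8]
opening: 0.168
```

>>> send_rows(
  steps=[
    [0.012,0,0,0,0,0,1],
    [0.012,0,0,0,0,0,1],
    [0.012,0,0,0,0,0,1],
  ],
)

```text
time_s: 20.45
eef_pos: [470.3, -167.2, 213.7]
orientation: [0.001, 0.039, 0.999, -0.0]
wrist_force: [7.3, 0.6, -4.3]
opening: 0.171
```

>>> send_rows(
  steps=[
    [0.012,0,0,0,0,0,1],
    [0.012,0,0,0,0,0,1],
    [0.012,0,0,0,0,0,1],
  ],
)

```text
time_s: 20.75
eef_pos: [468.5, -167.0, 213.8]
orientation: [0.001, 0.039, 0.999, -0.0]
wrist_force: [8.9, -0.1, -4.3]
opening: 0.168
```

>>> send_rows(
  steps=[
    [0.01,0,0,0,0,0,1],
    [0.006,0,0,0,0,0,1],
  ],
)

```text
time_s: 20.95
eef_pos: [468.2, -167.2, 213.9]
orientation: [0.002, 0.039, 0.999, -0.001]
wrist_force: [12.2, 0.3, -5.7]
opening: 0.173
```

The stop is felt: the force rose from about 6.5 to 12 N and the tool stalled. I ease off, move clear of the lug and lift.

>>> send_rows(
  steps=[
    [-0.02,0,0,0,0,0,1],
    [-0.03,0,0,0,0,0,1],
    [-0.05,0,0,0,0,0,1],
    [-0.05,0,0,0,0,0,1],
    [-0.02,0,0,0,0,0,1],
    [0,0,0,0,0,0,1],
  ],
)

```text
time_s: 21.55
eef_pos: [475.5, -167.4, 213.5]
orientation: [-0.0, 0.039, 0.999, -0.0]
wrist_force: [0.2, -0.6, -1.5]
opening: 0.17
```

>>> send_rows(
  steps=[
    [0,0,-0.05,0,0,0,1],
    [0,0,-0.08,0,0,0,1],
    [0,0,-0.1,0,0,0,1],
    [0,0,-0.1,0,0,0,1],
    [0,0,-0.1,0,0,0,1],
    [0,0,-0.09,0,0,0,1],
    [0,0,-0.05,0,0,0,1],
    [0,0,0,0,0,0,1],
  ],
)

```text
time_s: 22.35
eef_pos: [475.4, -167.4, 242.4]
orientation: [0.0, 0.039, 0.999, -0.0]
wrist_force: [0.1, 0.3, -2.7]
opening: 0.17
```

>>> send_rows(
  steps=[
    [0.1,0,0,0,0,0,1],
    [0.2,0,0,0,0,0,1],
    [0.2,0,0,0,0,0,1],
    [0.2,0,0,0,0,0,1],
    [0.2,0,0,0,0,0,1],
    [0.2,0,0,0,0,0,1],
    [0.2,0,0,0,0,0,1],
    [0.2,0,0,0,0,0,1],
    [0.2,0,0,0,0,0,1],
    [0.14,0,0,0,0,0,1],
    [0,0,0,0,0,0,1],
  ],
)

```text
time_s: 23.45
eef_pos: [382.7, -160.1, 242.0]
orientation: [-0.0, 0.039, 0.999, 0.0]
wrist_force: [-0.5, -0.3, -1.8]
opening: 0.167
```

>>> send_rows(
  steps=[
    [0,0,-0.1,0,0,0,1],
    [0,0,-0.2,0,0,0,1],
    [0,0,-0.25,0,0,0,1],
    [0,0,-0.25,0,0,0,1],
    [0,0,-0.25,0,0,0,1],
    [0,0,-0.25,0,0,0,1],
    [0,0,-0.15,0,0,0,1],
    [0,0,-0.07,0,0,-0.055,1],
    [0,0,0,0,0,-0.055,1],
    [0,0,0,0,0,0,1],
  ],
)

```text
time_s: 24.45
eef_pos: [383.9, -160.3, 318.2]
orientation: [0.0, -0.049, 0.999, -0.0]
wrist_force: [0.1, -0.2, -2.2]
opening: 0.167
```

```bash
python3 - <<'E'
from h import *
o,R=st();snap('top','top4');snap('scene','scene4');snap('wrist','w4')
lm('top',['hook_tip','bolt']);lm('scene',['hook_tip','hook','cradle_seat']);lm('wrist',['hook'])
print('expected tip',o['eef_pos']-200*R[:,0]+np.array([0,0,-187]))
to(520,160.2,318)
b=cv2.imread('pics/w4.png');a=cv2.imread('pics/w2.png')
cv2.imwrite('pics/z4.png',np.hstack([a[:,200:360],b[:,200:360],cv2.resize(cv2.imread('pics/top4.png')[95:240,330:415],(246,420))]))
E
```

```text
t 24.45 pos [ 383.9 -160.3  318.2] yawx 185.57 tilt [-0. -0. -1.] F [ 0.1 -0.2 -2.2] op 0.167
top hook_tip [([581.6, -137.5, 130.6], 0.66)]
top bolt [([657.9, -179.2, 22.9], 0.54)]
scene hook_tip [([582.7, -144.0, 131.0], 0.95)]
scene hook [([378.2, -162.1, 168.2], 0.87)]
scene cradle_seat [([509.2, 162.3, 66.2], 0.56)]
wrist hook [([378.9, -159.8, 168.2], 0.73)]
expected tip [ 582.92434093 -140.84260968  131.28758559]
t 24.9 pos [ 383.7 -160.3  318. ] yawx 185.44 tilt [ 0.  0. -1.] F [-0.6  0.1 -1.5] op 0.164
tool delta/50: [-3.322e+00  6.122e+00 -1.000e-03]
```

View pics/z4.png

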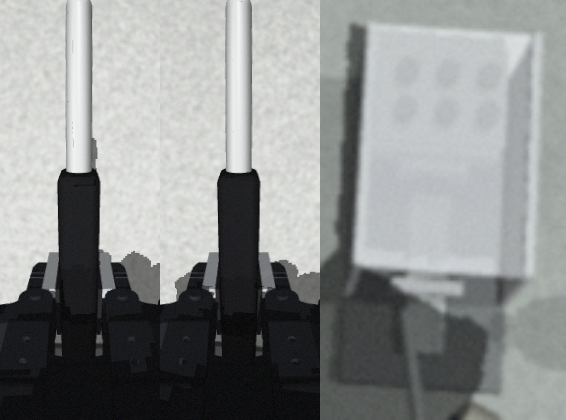

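The rod sits in the grip exactly as before (shoulder at row 172 in both), and the bolt is seen at x≈658, about 43 mm drawn. I carry the rod back over the cradle.

>>> send_rows(
  steps=[
    [-0.115,0.224,0,0,0,0,1],
    [-0.237,0.437,0,0,0,0,1],
    [-0.237,0.437,0,0,0,0,1],
    [-0.237,0.437,0,0,0,0,1],
    [-0.237,0.437,0,0,0,0,1],
    [-0.237,0.437,0,0,0,0,1],
    [-0.237,0.437,0,0,0,0,1],
    [-0.237,0.437,0,0,0,0,1],
    [-0.237,0.437,0,0,0,0,1],
    [-0.237,0.437,0,0,0,0,1],
    [-0.237,0.437,0,0,0,0,1],
    [-0.237,0.437,0,0,0,0,1],
    [-0.237,0.437,0,0,0,0,1],
    [-0.237,0.437,0,0,0,0,1],
    [-0.12,0.22,0,0,0,0,1],
    [0,0,0,0,0,0,1],
    [0,0,0,0,0,0,1],
  ],
)

```text
time_s: 26.6
eef_pos: [519.1, 160.0, 317.8]
orientation: [-0.0, -0.048, 0.999, -0.0]
wrist_force: [0.1, 0.3, -1.6]
opening: 0.169
```

```bash
python3 - <<'E'
from h import *
to(520,159.9,220)
E
```

```text
t 26.6 pos [519.1 160.  317.8] yawx 185.48 tilt [ 0.001 -0.    -1.   ] F [ 0.1  0.3 -1.6] op 0.169
tool delta/50: [-0.018 -0.003  1.955]
```

>>> send_rows(
  steps=[
    [-0.018,0.03,0.1,0,0,0,1],
    [0,0,0.25,0,0,0,1],
    [0,0,0.3,0,0,0,1],
    [0,0,0.3,0,0,0,1],
    [0,0,0.3,0,0,0,1],
    [0,0,0.25,0,0,0,1],
    [0,0,0.15,0,0,0,1],
    [0,0,0.1,0,0,0,1],
    [0,0,0.08,0,0,0,1],
    [0,0,0.06,0,0,0,1],
    [0,0,0.04,0,0,0,1],
    [0,0,0,0,0,0,1],
  ],
)

```text
time_s: 27.8
eef_pos: [520.3, 162.0, 221.5]
orientation: [0.0, -0.048, 0.999, -0.0]
wrist_force: [-0.4, 0.4, -2.3]
opening: 0.168
```

>>> send_rows(
  steps=[
    [0,0,0.02,0,0,0,1],
    [0,0,0.02,0,0,0,1],
    [0,0,0.02,0,0,0,1],
    [0,0,0,0,0,0,1],
  ],
)

```text
time_s: 28.2
eef_pos: [520.3, 161.9, 218.7]
orientation: [0.0, -0.048, 0.999, -0.0]
wrist_force: [-1.5, -2.2, 3.8]
opening: 0.169
```

>>> send_rows(
  steps=[
    [0,-0.006,0.012,0,0,0,1],
    [0,0,0,0,0,0,1],
  ],
)

```text
time_s: 28.4
eef_pos: [520.4, 161.5, 218.3]
orientation: [0.0, -0.048, 0.999, -0.0]
wrist_force: [-1.1, -2.7, 6.9]
opening: 0.17
```

>>> send_rows(
  steps=[
    [0,0,0,0,0,0,0.6],
    [0,0,0,0,0,0,0.5],
    [0,0,0,0,0,0,0.3],
    [0,0,0,0,0,0,0],
    [0,0,0,0,0,0,-0.3],
    [0,0,0,0,0,0,-0.6],
    [0,0,0,0,0,0,-1],
    [0,0,0,0,0,0,-1],
    [0,0,0,0,0,0,-1],
    [0,0,-0.1,0,0,0,-1],
    [0,0,-0.2,0,0,0,-1],
    [0,0,-0.3,0,0,0,-1],
    [0,0,-0.4,0,0,0,-1],
    [0,0,-0.4,0,0,0,-1],
    [0,0,-0.4,0,0,0,-1],
    [0,0,-0.2,0,0,0,-1],
    [0,0,0,0,0,0,-1],
  ],
)

```text
time_s: 30.1
eef_pos: [520.5, 161.8, 319.4]
orientation: [0.001, -0.048, 0.999, 0.0]
wrist_force: [-1.2, -0.3, -1.4]
opening: 1.002
```

```bash
python3 - <<'E'
from h import *
st();snap('wrist','w5');lm('wrist',['hook','cradle_seat','bolt'])
snap('top','top5');lm('top',['hook','hook_tip','cradle_seat','bolt','beaker','jar'])
snap('scene','scene5');lm('scene',['hook','hook_tip','cradle_seat','roof_front','beaker','jar'])
a=cv2.imread('pics/w5.png');b=cv2.imread('pics/scene5.png')[150:360,190:400]
cv2.imwrite('pics/z5.png',np.hstack([a[:,160:440],cv2.resize(b,(420,420))]))
E
```

```text
t 30.1 pos [520.5 161.8 319.4] yawx 185.47 tilt [-0.003  0.    -1.   ] F [-1.2 -0.3 -1.4] op 1.002
wrist hook [([514.9, 160.7, 64.0], 0.71)]
wrist cradle_seat [([512.3, 161.1, 62.9], 0.91)]
wrist bolt [([657.9, -181.1, 20.7], 0.75), ([604.8, 387.7, -0.4], 0.4)]
top hook []
top hook_tip []
top cradle_seat [([515.5, 158.5, 61.6], 0.81)]
top bolt [([660.6, -181.4, 19.3], 0.65)]
top beaker [([597.7, -375.5, -3.0], 0.68)]
top jar [([538.4, -11.5, -3.0], 0.84), ([662.2, -177.9, 23.1], 0.43)]
scene hook [([519.7, 157.0, 66.2], 0.67)]
scene hook_tip [([718.2, 181.0, 31.1], 0.72)]
scene cradle_seat [([512.8, 160.7, 62.4], 0.59)]
scene roof_front [([622.4, -171.8, 114.0], 0.57)]
scene beaker [([658.5, -1.4, 1.8], 0.65), ([429.7, 384.6, 0.3], 0.15)]
scene jar [([702.3, -183.1, -0.1], 0.67), ([538.7, -12.1, -1.3], 0.55)]
```

View pics/z5.png

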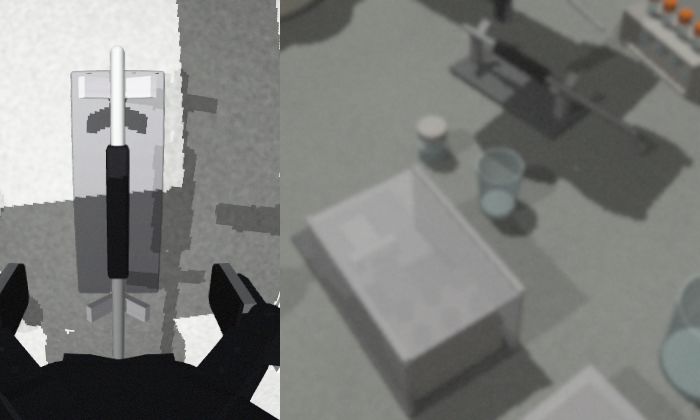

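The last picture shows the rod level in both V-notches (wrist view, column 117), the gripper clear of it, and the beaker and jar in place. I hand in.

```bash
python3 -c "
from station import *
print(job_done())"
```

```text
the job is handed in; nothing more can be done
None
```

The bolt is drawn to its stop, the rod is back in its cradle, and the job was handed in at about 30.5 s of the 67 s allowed.

- **Drawing the bolt:** I took the rod by its handle, went in under the shield and lowered the hook behind the lug. I then drew the bolt at 4 to 10 mm/s with a steady 6 to 7 N.
- **The stop:** At about 42 mm drawn the force rose to 8.9 and then 12.2 N, the highest reading taken, and the tool stalled. I eased off at once, lifted clear of the lug and came out. Force was read only at the end of each short move.
- **Last checks:**
    - The networks place the bolt at x ≈ 658–661 (694 at the start), about 42 mm drawn from fully shot.
    - The rod lies level in both V-notches, with its hook tip at (718, 181, 31), as it was before.
    - The beaker and jar are where they stood, and the gripper is open about 100 mm above the rod.
- **Not confirmed:**
    - In the final top view the networks missed the rod, which the arm may have hidden, and gave one false position for the beaker. The final scene view gave the jar's best guess at the shield. The other camera put each in its old place.
    - I could not see the hook or lug clearly through the roof, so hooking and stop were judged by force and position alone.
    - I did not recheck the dish, bottle, tube rack and tweezers at the end.

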